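Seat the light sensor head in its bench base and tug-test it

ROBOT

A 7-joint arm with a two-finger parallel gripper is mounted at the origin on a cart in front of the work surface, level with it; the furniture and walls round the work are solid. World frame = base frame: x ahead of the robot, y to its left, z up, the work surface at z = 0. Lengths are in m, angles in rad, forces in N, time in s.
With the tool pointing down it reaches from about 0.4 to 0.875 m from the base axis. Payload 6.5 kg.
Tool frame: the origin (TCP) lies between the finger pads, 19 mm behind the fingertips; this is the grasp point; z points along the fingers, x is the direction in which the jaws open and shut, and the axes are right-handed (so a half turn about z gives the same grasp; the last joint's range is limited). The gripper opens to 88 mm and grips with 3 to 60 N. Pads are 18 mm wide; open, the fingers measure 123 mm over their backs; the gripper's body (75 mm by 187 mm) begins 45 mm behind the grasp point.
Start: joints at [1.143, 0.536, -0.004, 1.538, 0.003, 1.067, -0.071], TCP at [0.23, -0.608, 0.257] pointing down, gripper open.
Joint ranges: [-2.7, 2.7], [-0.37, 2.16], [-1.27, 1.26], [0.24, 2.4], [-1.31, 4.45], [0.19, 1.91], [-2.76, 2.76]. Speed limits (rad/s): [2.39, 2.39, 3.14, 3.14, 3.14, 3.14, 3.14].

INTERFACE

Orientations are given as a unit quaternion [x, y, z, w].
In Python, from rig import get_obs, grab_frame, camera_model, finish_job gives the robot as it stands. The module is installed in compiled form; this text tells all that it offers.
- The arm moves only by the shell command python3 -m crank 'ROWS' [FORCE]. ROWS is JSON, one flat list of numbers, 7 for each row, row after row: the shift along the tool's x, y, z in cm, then the turn, a rotation vector about the tool's x, y, z in degrees, then the opening, from -1 (shut) to 1 (fully open), so that 0 is half open. In form: [tx, ty, tz, wx, wy, wz, hand, tx, ty, tz, wx, wy, wz, hand, ...]. A call has 1 to 12 rows; each row is the pose to reach, as a shift and turn from the pose measured when the call began, along the tool's axes at that moment; what a row does not reach only later rows make up. A row lasts 1/10 s, in which the tool goes at most 50 mm and 8.59 degrees, less where a joint would pass 70% of its speed; a pose out of reach is approached as far as the arm can. A call with a gripper value outside its range is refused whole. The fingers move at their own pace and stop on an object; FORCE is the grip in N (left out, the last holds). Time passes only in rows, so rows that repeat a pose let the fingers close. It gives the time, the measured TCP pose, the force and the opening at its end, in the units of the state.
- get_obs(): the state, without advancing time (a new reading comes with each control period).
- grab_frame(name): name is "side" or "top"; returns the picture (480x640x3 uint8, red, green, blue); there is no depth.
- camera_model(name): a dict with "camera_matrix" (3x3 intrinsics, pixels), "R" (3x3) and "t" (3): a world point X has camera coordinates R X + t. Camera axes: x right, y down, z forward; pixel columns grow to the right and rows downward; lengths in m; the calibration is good to about 2 mm. A picture is of the moment at which its call begins. camera_model takes no time and is no camera call.
- finish_job(): hands the job in, once; it reports no verdict.
The state is a dict: "clock": time; "qpos": joint angles; "dq": joint speeds; "tau": joint torques, N m; "position": TCP position; "tool_rot": TCP orientation; "contact_force": force on the tool from outside, world axes, zero at the start; "ft_torque": the same for the moment, N m; "opening": finger opening in m.
Only numpy, scipy, OpenCV 4.12 (cv2) and the standard library are available. Lean on these libraries where they do the work, as an engineer would, in place of code of your own. Each camera call takes 0.05 s, during which the arm holds its last target. There are 200 camera calls.

TASK

Set the light sensor head upright into the open pocket of its bench base, foot down on the floor of the base, and slide it along the channel under the two rails until it is fully home against the end stop. Then prove that it is caught: keeping it home, pull it straight up with slowly rising force to about 13 N (never more than 20 N), hold that for about half a second, lower it back onto the floor of the base and let go. Leave the calculator, the round puck and the glue stick where they are.

Things in the scene. Friction and masses are not known exactly. Their poses are not given: they have to be found in the camera images.
- head: light sensor head, loose, standing upright on the desk to the robot's left of the base; 0.1 to 0.17 kg. Round about its z axis: steel foot disc 32 mm diameter, 6 mm thick; neck 14 mm diameter from 6 to 34 mm; black barrel 30 mm diameter from 34 to 84 mm; white dome up to 95 mm. Origin: centre of the foot's underside, z up
- head_grip (a point): point on the head's axis 64 mm above the foot's underside, in the middle of the black barrel: good height for the TCP when gripping from above
- base: aluminium bench base, 119 x 70 mm, 20 mm high, fixed. Origin on the desk under it; x runs along the channel from the open pocket (-x end) to the end stop (+x end); z up. Floor of pocket and channel 6 mm above the desk, walls to 20 mm. The pocket, 48 mm wide and 45 mm long, tapers into a channel 36 mm wide, which ends at the stop at x = 50 mm
- pocket (a point): on the base's floor, where the centre of the head's foot is to be set down in the pocket; axes as the base
- seat (a point): on the base's floor, where the centre of the head's foot is when the head is fully home against the end stop, 67 mm along the base's +x from the pocket; axes as the base
- retainer: two steel rails in the channel, 20 mm apart (the neck passes, the foot does not), base x = 0 to 50 mm; guide screws up to 36 mm above the desk. Origin and axes as the base. The rails' undersides are 1.5 to 8 mm above the top of a foot standing on the floor (varies, not measured); stiff springs let them yield about 1 mm at 20 N
- calculator: pocket calculator, 120 x 72 x 15 mm, lying on the desk, loose; origin under its centre; to be left alone
- cal_puck: low round puck, 50 mm diameter, 12 mm high, loose; origin under its centre; to be left alone
- glue_stick: glue stick standing upright, 28 mm diameter, 90 mm high, loose; origin under its centre; to be left alone

How it is judged:
By the outcome, as a careful person would: the job done as asked, in the order asked, and still so for the second after the job is handed in, with the robot touching nothing.
It also fails if it takes over 61 s, if anything falls off the work surface, if the arm or the gripper's body presses on something with over 40 N, if the wrist force passes 120 N, or if a joint passes its speed limit or range.

## Working session

There is one attempt and no reset: what is moved stays moved. The work goes in short steps, Python scripts to look and compute and a shell command to move; the robot and the scene stay as the last step left them, time stands still between calls to the robot, and variables do not carry over. Pictures are saved under pics/ and viewed, about 8 in all and at most 12, crops included, and the job is handed in when it is done.

```bash
mkdir -p pics; python3 - <<'E'
from rig import *
import cv2,numpy as np
o=get_obs();print(o)
for n in("side","top"):
    f=grab_frame(n);cv2.imwrite(f"pics/{n}0.png",f[:,:,::-1]);m=camera_model(n);print(n,m, -np.array(m["R"]).T@m["t"])
E
```

```text
{'clock': 0.0, 'qpos': array([ 1.14278011,  0.53717426, -0.00447108,  1.53885527,  0.00261497,
        1.06728441, -0.07117846]), 'dq': array([ 4.41941439e-05, -8.49645461e-05,  2.67674434e-04,  2.77564223e-04,
       -4.37900819e-04,  2.42100509e-03, -1.30167299e-03]), 'tau': array([-3.41484574e-04, -5.70980287e+01,  9.90517661e-01, -2.51600915e+01,
       -5.63175918e-02,  1.80246786e-02,  1.54216445e-04]), 'position': array([ 0.22988032, -0.60737767,  0.25654046]), 'tool_rot': array([ 8.22828259e-01, -5.68289468e-01, -7.38731378e-04, -4.35849494e-04]), 'contact_force': array([-0.59696904,  0.41305891,  0.67160701]), 'ft_torque': array([-0.02069802, -0.03835168, -0.00975818]), 'opening': 0.08805285220299303}
side {'camera_matrix': array([[450.59481532,   0.        , 321.35224217],
       [  0.        , 450.59481532, 241.01597742],
       [  0.        ,   0.        ,   1.        ]]), 'R': array([[-0.99994   ,  0.01070723,  0.00231372],
       [ 0.00478869,  0.61722536, -0.78677184],
       [-0.00985224, -0.78671355, -0.6172396 ]]), 't': array([0.59794987, 0.06768238, 0.94295453])} [0.6068801  0.69365744 0.63389597]
top {'camera_matrix': array([[594.06995303,   0.        , 313.44532918],
       [  0.        , 594.06995303, 236.85117457],
       [  0.        ,   0.        ,   1.        ]]), 'R': array([[-0.00783996, -0.99992103, -0.00982203],
       [-0.98956839,  0.00917103, -0.14377166],
       [ 0.14385039,  0.00859241, -0.98956214]]), 't': array([-0.01318672,  0.58373543,  1.12884593])} [ 0.41515782 -0.02823864  1.20085829]
```

View pics/side0.png

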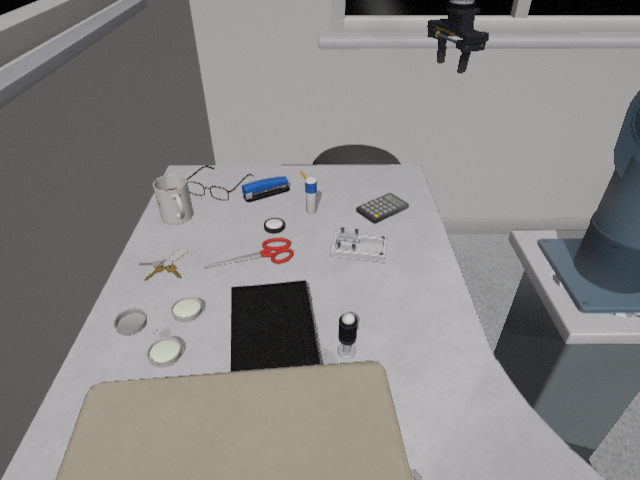

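View pics/top0.png

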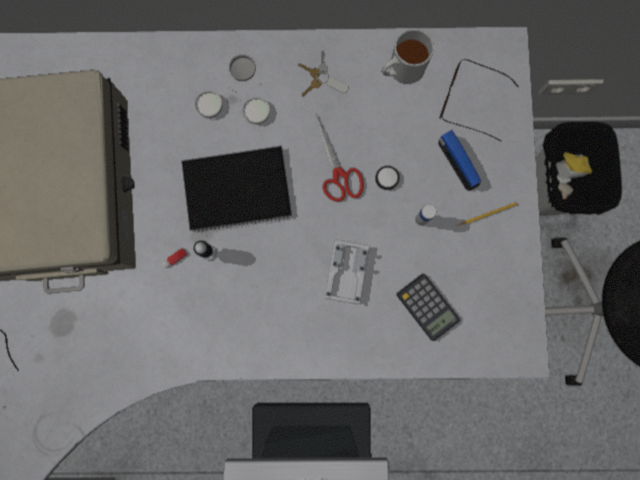

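The side view shows the head standing at about (346,335) and the base at (360,246). In the top view the head is at (204,249) and the base at (350,272), with its long axis roughly vertical in the image. Next I'll enlarge both.

```bash
cat > h.py <<'E'
from rig import *
import cv2,numpy as np
def ray(n,u,v,z):
    m=camera_model(n);R=np.array(m["R"]);c=-R.T@m["t"];d=R.T@np.linalg.inv(m["camera_matrix"])@[u,v,1]
    return c+d*(z-c[2])/d[2]
def proj(n,X):
    m=camera_model(n);p=m["camera_matrix"]@(np.array(m["R"])@X+m["t"]);return p[:2]/p[2]
def crop(img,u,v,w,h,s): return cv2.resize(img[v:v+h,u:u+w],None,fx=s,fy=s,interpolation=cv2.INTER_CUBIC)
E
python3 - <<'E'
from h import *
t=cv2.imread("pics/top0.png");s=cv2.imread("pics/side0.png")
a=np.hstack([crop(t,320,232,66,80,6),crop(s,325,220,66,80,6)])
cv2.imwrite("pics/c1.png",a)
print(ray("top",204,249,.09),ray("side",346,357,0),ray("side",349,317,.092))
E
```

```text
[0.55538455 0.1881657  0.09      ] [0.5579113  0.20854444 0.        ] [0.55599906 0.2007622  0.092     ]
```

View pics/c1.png

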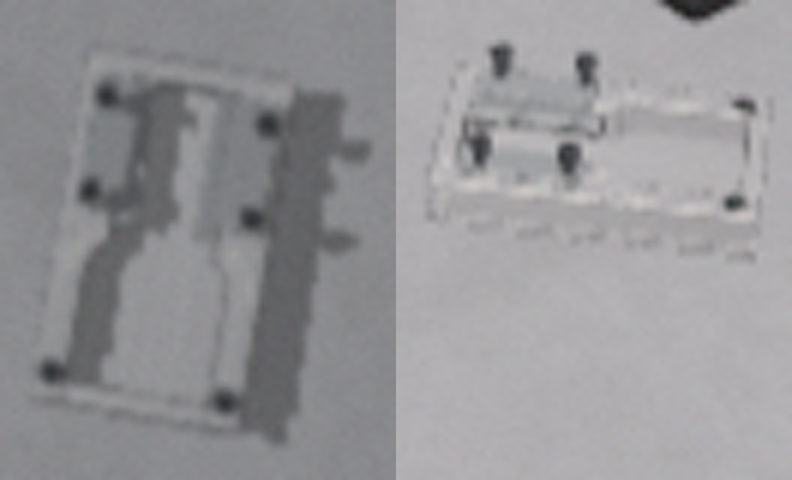

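The top crop shows the rails and stop at the far end and the open pocket nearer the robot. The plate corners are at crop positions (92,55), (295,85), (240,425) and (35,395).

```bash
python3 - <<'E'
from h import *
T=lambda x,y:(320+x/6,232+y/6); S=lambda x,y:(325+x/6,220+y/6)
C=[ray("top",*T(*p),.02) for p in [(92,55),(295,85),(240,425),(35,395)]]
for c in C:print(c)
C=np.array(C)[:,:2];print("sizes",np.linalg.norm(C[0]-C[3]),np.linalg.norm(C[1]-C[2]),np.linalg.norm(C[0]-C[1]),"ctr",C.mean(0))
d=C[0]+C[1]-C[2]-C[3];print("yaw",np.degrees(np.arctan2(d[1],d[0])))
for p,q in[((52,372),(745,105)),((225,402),(735,203))]:print("screws top",ray("top",*T(*p),.021),[ray("side",*S(*k),.021) for k in[(745,105),(735,203)]])
print("side corners",[ray("side",*S(*k),.02) for k in[(432,188),(752,215),(768,98)]])
# head dark/dome
for n,(u,v,w,h) in{"top":(185,235,35,30),"side":(330,300,35,65)}.items():
    g=cv2.cvtColor(cv2.imread(f"pics/{n}0.png"),6)[v:v+h,u:u+w]
    m=(g<60).astype(np.uint8);k,l,st,ce=cv2.connectedComponentsWithStats(m);i=1+st[1:,4].argmax()
    print(n,st[i],ce[i]+[u,v])
print("oven edge",[ray("top",135,200,z) for z in(.1,.25,.35)])
a=np.hstack([crop(cv2.imread("pics/top0.png"),180,230,50,45,8),crop(cv2.imread("pics/side0.png"),325,300,45,45*1+20,8)[:360]])
cv2.imwrite("pics/c2.png",np.hstack([crop(cv2.imread("pics/top0.png"),180,225,45,65,8),crop(cv2.imread("pics/side0.png"),325,300,45,65,8)]))
E
```

```text
[ 0.57766271 -0.06182114  0.02      ]
[ 0.56693497 -0.12940805  0.02      ]
[ 0.45426545 -0.10891253  0.02      ]
[ 0.46465533 -0.04154255  0.02      ]
sizes 0.11481240643899132 0.11451850264441618 0.06843299454072985 ctr [ 0.51587962 -0.08542107]
yaw -10.241415161949359
screws top [ 0.47211932 -0.04721881  0.021     ] [array([ 0.31217144, -0.09800209,  0.021     ]), array([ 0.32904327, -0.04123499,  0.021     ])]
screws top [ 0.46180258 -0.10405293  0.021     ] [array([ 0.31217144, -0.09800209,  0.021     ]), array([ 0.32904327, -0.04123499,  0.021     ])]
side corners [array([ 0.43513016, -0.05166633,  0.02      ]), array([ 0.32410849, -0.03576738,  0.02      ]), array([ 0.30209636, -0.10349514,  0.02      ])]
top [ 12   6  16  16 109] [206.53211009 250.31192661]
side [  9  16  18  29 364] [347.16208791 332.08516484]
oven edge [array([0.64889891, 0.31898662, 0.1       ]), array([0.61704997, 0.27167464, 0.25      ]), array([0.59581735, 0.24013332, 0.35      ])]
```

View pics/c2.png

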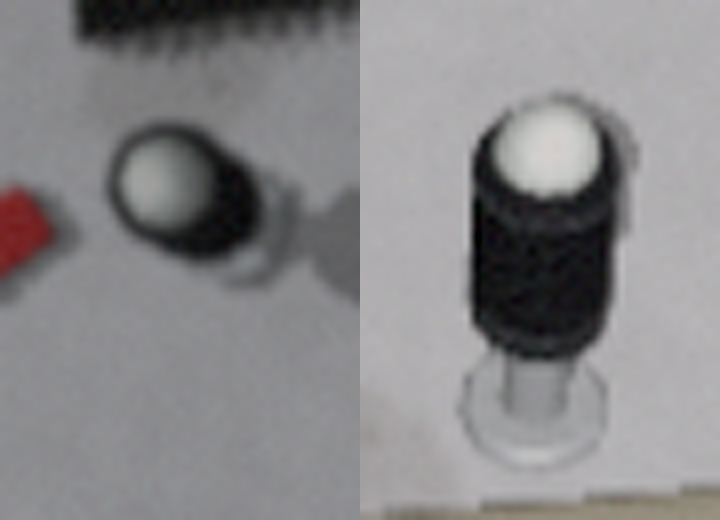

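The crop shows the head upright. In the top view the barrel rim is centred at about crop (162,183) and the foot at about (231,226). In the side view the foot is at (534,410) and the rim at (547,158). My side-crop offset for the base was wrong by 396 px, so I'm redoing that check.

```bash
python3 - <<'E'
from h import *
S=lambda x,y:(325+(x-396)/6,220+y/6); o=np.array([-.5,-.5])*0
print("side screws",[ray("side",*S(*k),.021).round(4) for k in[(745,105),(735,203)]])
print("side corners",[ray("side",*S(*k),.02).round(4) for k in[(432,188),(752,215),(768,98)]])
print("rim top",ray("top",180+162/8,225+183/8,.084),"foot top",ray("top",180+231/8,225+226/8,.006))
print("foot side",ray("side",325+174/8,300+410/8,.006),"rim side",ray("side",325+187/8,300+158/8,.084))
q=get_obs();from scipy.spatial.transform import Rotation as R
print(R.from_quat(q["tool_rot"]).as_matrix().round(3))
# target above head, tool x along yaw -10.2
Rt=R.from_quat(q["tool_rot"]);a=np.radians(-10.2);G=R.from_matrix(np.array([[np.cos(a),np.sin(a),0],[np.sin(a),-np.cos(a),0],[0,0,-1]]))
print("shift cm",100*Rt.inv().apply(np.array([.553,.198,.20])-q["position"]),"turn",np.degrees((Rt.inv()*G).as_rotvec()))
E
```

```text
side screws [array([ 0.4593, -0.0991,  0.021 ]), array([ 0.4696, -0.0423,  0.021 ])]
side corners [array([ 0.5768, -0.0528,  0.02  ]), array([ 0.4641, -0.0369,  0.02  ]), array([ 0.45  , -0.1046,  0.02  ])]
rim top [0.55835867 0.19650651 0.084     ] foot top [0.55721311 0.19446293 0.006     ]
foot side [0.5564348  0.20107989 0.006     ] rim side [0.55660873 0.19940487 0.084     ]
[[ 0.354 -0.935 -0.001]
 [-0.935 -0.354  0.001]
 [-0.002  0.    -1.   ]]
shift cm [-63.87794561 -58.73650894   5.75588516] turn [-3.92612156e-02  8.71206054e-02 -5.90675790e+01]
```

```bash
python3 -m crank '[-4,-3.6,0,0,0,-5,1,-8,-7.2,0,0,0,-11,1,-12,-11,0,0,0,-17,1,-16,-14.6,0,0,0,-23,1,-20,-18.2,0,0,0,-29,1,-24,-22,0,0,0,-35,1,-28,-25.6,0,0,0,-41,1,-32,-29.4,0,0,0,-47,1,-36,-33,0,0,0,-53,1,-40,-36.7,0,0,0,-59,1,-43,-39.5,0,0,0,-59,1,-45,-41.4,0,0,0,-59,1]' 40
python3 - <<'E'
from h import *
for z in(.1,.15,.2,.25,.3,.35,.4):print(z,ray("top",108,266,z)[:2].round(3),ray("side",385,364,z)[:2].round(3))
E
```

```text
clock: 1.3
position: [0.4534, -0.0492, 0.2573]
tool_rot: [0.996, -0.09, -0.0, -0.001]
contact_force: [1.1, -0.1, 0.1]
opening: 0.0881
0.1 [0.524 0.365] [0.511 0.298]
0.15 [0.519 0.347] [0.52  0.335]
0.2 [0.514 0.329] [0.529 0.372]
0.25 [0.509 0.311] [0.538 0.409]
0.3 [0.504 0.294] [0.547 0.446]
0.35 [0.499 0.276] [0.556 0.483]
0.4 [0.494 0.258] [0.565 0.52 ]
```

```bash
python3 -m crank '[1,-4.4,1.5,0,0,0,1,2,-8.8,3,0,0,0,1,3,-13.2,4.5,0,0,0,1,4,-17.6,6,0,0,0,1,5,-22,7.5,0,0,0,1,5.8,-25,8.7,0,0,0,1,5.8,-26.2,8.7,0,0,0,1,5.8,-26.2,8.7,0,0,0,1]'
python3 - <<'E'
from h import *
t=grab_frame("top");s=grab_frame("side")
cv2.imwrite("pics/c3.png",np.hstack([crop(t,165,200,80,90,5),crop(s,300,270,80,90,5)])[:,:,::-1])
E
```

```text
clock: 2.1
position: [0.5565, 0.2, 0.1702]
tool_rot: [0.996, -0.088, -0.001, -0.001]
contact_force: [-0.2, -0.4, 0.6]
opening: 0.088
```

View pics/c3.png

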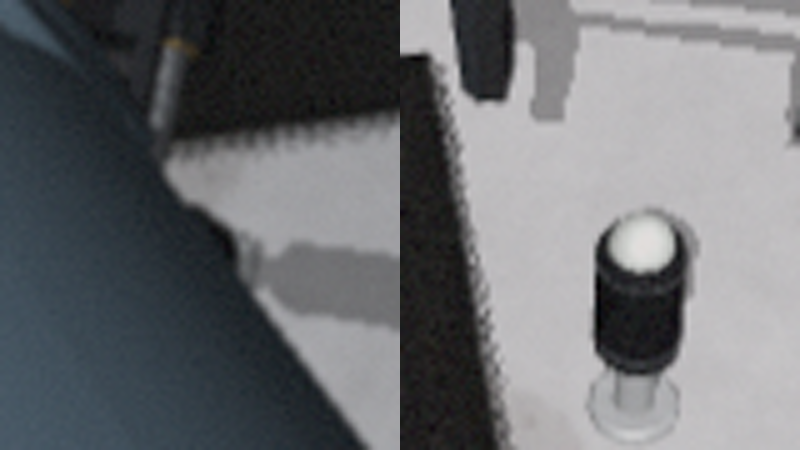

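The side view shows the left fingertip's lower end at crop (483,99) and the head at (640,290). The arm hides the head in the top view. I'll use the known fingertip position to check the side camera's bias.

```bash
python3 - <<'E'
from h import *
print(ray("side",300+83/5,270+100/5,.151), "expect x .60-.62 y~.201")
print("rim",ray("side",300+241/5,270+245/5,.084),"foot",ray("side",300+234/5,270+405/5,.006))
E
```

```text
[0.60771446 0.19912569 0.151     ] expect x .60-.62 y~.201
rim [0.55679908 0.19779319 0.084     ] foot [0.55631941 0.20054918 0.006     ]
```

```bash
python3 -m crank '[0,0,3,0,0,0,1,0,0,6,0,0,0,1,0,0,9,0,0,0,1,0,0,10.6,0,0,0,1,0,0,10.6,0,0,0,1,0,0,10.6,0,0,0,-0.3,0,0,10.6,0,0,0,-0.6,0,0,10.6,0,0,0,-1,0,0,10.6,0,0,0,-1,0,0,10.6,0,0,0,-1,0,0,10.6,0,0,0,-1,0,0,10.6,0,0,0,-1]' 40
```

```text
clock: 3.4
position: [0.5569, 0.1967, 0.0648]
tool_rot: [0.996, -0.09, -0.0, 0.0]
contact_force: [0.4, -0.0, -0.6]
opening: 0.0345
```

```bash
python3 -m crank '[0,0,0,0,0,0,-1,0,0,0,0,0,0,-1,0,0,0,0,0,0,-1,0,0,-1,0,0,0,-1,0,0,-3,0,0,0,-1,0,0,-5,0,0,0,-1,0,0,-6,0,0,0,-1,0,0,-6,0,0,0,-1,0,0,-6,0,0,0,-1]' 50
python3 - <<'E'
from h import *
t=grab_frame("top");s=grab_frame("side");print(get_obs()["position"])
cv2.imwrite("pics/c4.png",np.hstack([crop(s,300,250,80,90,6)])[:,:,::-1])
E
```

```text
clock: 4.3
position: [0.5567, 0.1964, 0.1244]
tool_rot: [0.996, -0.09, -0.001, 0.0]
contact_force: [-0.5, 0.5, -2.0]
opening: 0.0289
[0.55634691 0.19632042 0.12381009]
```

View pics/c4.png

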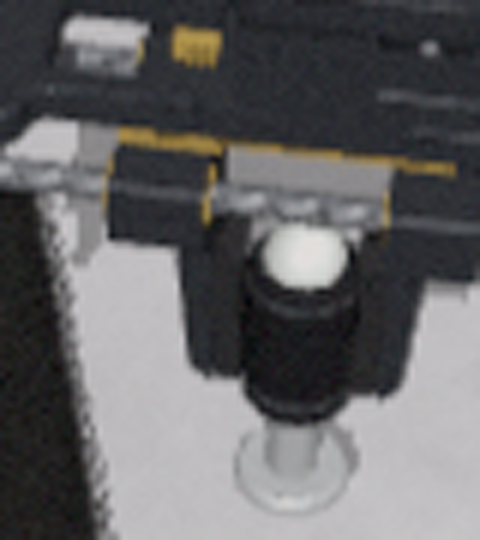

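The head is held upright between the pads, with its foot centred at about crop (296,470).

```bash
python3 - <<'E'
from h import *
print("foot",ray("side",300+296/6,250+470/6,.0655),"rim",ray("side",300+301/6,250+262/6,.144))
print(proj("side",np.array([.4825,-.0771,.02])),proj("top",np.array([.4825,-.0771,.02])))
p=np.array([.4825,-.0771]);q=get_obs()["position"][:2];a=np.radians(-10.2)
print((p-q)@[np.cos(a),np.sin(a)],(p-q)@[np.sin(a),-np.cos(a)])
E
```

```text
foot [0.5544257  0.20142387 0.0655    ] rim [0.55627782 0.20038672 0.144     ]
[373.74192473 244.06227027] [343.67236838 288.64499251]
-0.024261223386831517 0.28217633836709444
```

```bash
python3 -m crank '[-0.2,2,-1.6,0,0,0,-1,-0.5,6,-1.6,0,0,0,-1,-0.9,10,-1.6,0,0,0,-1,-1.2,14,-1.6,0,0,0,-1,-1.6,18,-1.6,0,0,0,-1,-2,22,-1.6,0,0,0,-1,-2.3,26,-1.6,0,0,0,-1,-2.4,28.4,-1.6,0,0,0,-1,-2.4,28.4,-1,0,0,0,-1,-2.4,28.4,1,0,0,0,-1,-2.4,28.4,3,0,0,0,-1,-2.4,28.4,3,0,0,0,-1]'
python3 - <<'E'
from h import *
t=grab_frame("top");s=grab_frame("side");print(get_obs()["position"],get_obs()["contact_force"])
cv2.imwrite("pics/c5.png",np.hstack([crop(s,320,200,80,90,6),crop(t,310,225,60,90,6)])[:,:,::-1])
E
```

```text
clock: 5.6
position: [0.4798, -0.0775, 0.0918]
tool_rot: [0.996, -0.089, -0.004, 0.0]
contact_force: [-0.5, 0.5, -0.5]
opening: 0.0285
[ 0.48149602 -0.07771735  0.09395304] [ 0.9415013  -0.17817242 -0.63108674]
```

View pics/c5.png

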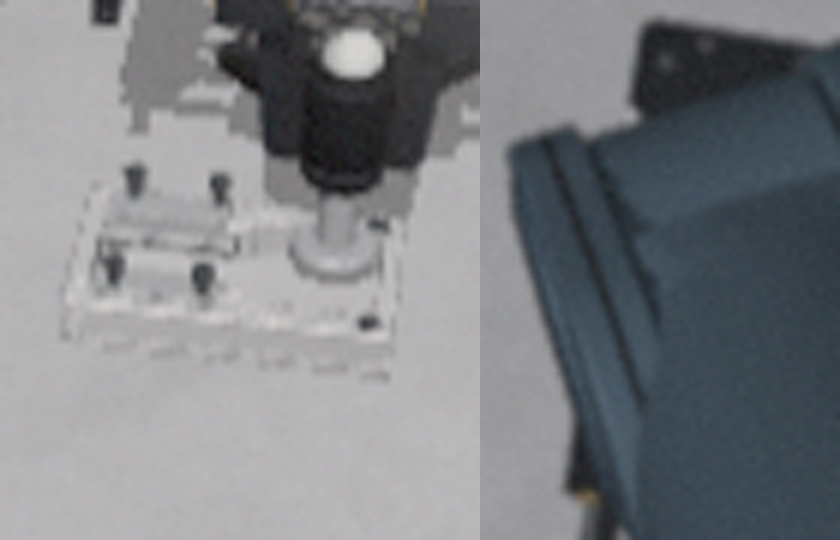

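The side view shows the foot, centred at crop (335,250), over the pocket. The pocket-end screws are at (380,225) and (370,322). The rail screw heads are at (135,172), (222,182), (115,260) and (203,270).

```bash
python3 - <<'E'
from h import *
S=lambda x,y,z:ray("side",320+x/6,200+y/6,z)[:2]
f=S(335,250,.0345)
p=(S(380,225,.021)+S(370,322,.021))/2
r=np.array([S(135,172,.036),S(222,182,.036),S(115,260,.036),S(203,270,.036)]);print(r)
c=r.mean(0);d=c-p;print("foot",f,"pmid",p,"rmid",c,"yaw",np.degrees(np.arctan2(d[1],d[0])))
L=np.linalg.norm(d);d/=L;n=np.array([d[1],-d[0]]) # tool y
o=get_obs();t=o["position"][:2]
print("dist",L,"foot along",(f-p)@d,"foot off toolY",(f-p)@n,"tcp along/off",(t-p)@d,(t-p)@n,"rail rows",[((a-p)@d,(a-p)@n) for a in r])
# corners
for k in[(68,305),(390,338),(400,220),(97,180)]:print("corner",S(*k,.02))
E
```

```text
[[ 0.54974401 -0.11260872]
 [ 0.51788201 -0.10616272]
 [ 0.55937082 -0.06008706]
 [ 0.52841903 -0.05414167]]
foot [ 0.48008842 -0.06713491] pmid [ 0.46405934 -0.071017  ] rmid [ 0.53885397 -0.08325004] yaw -9.288773802147128
dist 0.0757884131876022 foot along 0.01519228596663414 foot off toolY -0.006418441540277829 tcp along/off 0.018289546873223206 0.0037980326508019256 rail rows [(np.float64(0.09127445230532064), np.float64(0.027215940420442616)), (np.float64(0.05878979999011019), np.float64(0.025997326977908915)), (np.float64(0.09229748718520374), np.float64(-0.026170888491522583)), (np.float64(0.06079191326977419), np.float64(-0.027042378906828923))]
corner [ 0.57601014 -0.05446891]
corner [ 0.46292538 -0.03522529]
corner [ 0.45087335 -0.10341614]
corner [ 0.56289114 -0.12919583]
```

```bash
python3 -m crank '[0.1,0.3,0,0,0,0,-1,0.1,0.3,0.6,0,0,0,-1,0.1,0.3,1.2,0,0,0,-1,0.1,0.3,1.6,0,0,0,-1,0.1,0.3,1.8,0,0,0,-1,0.1,0.3,1.9,0,0,0,-1,0.1,0.3,1.9,0,0,0,-1]'
```

```text
clock: 6.4
position: [0.4819, -0.0808, 0.0749]
tool_rot: [0.996, -0.089, -0.002, 0.0]
contact_force: [0.5, -0.5, -0.8]
opening: 0.029
```

```bash
python3 -m crank '[0,0,0.1,0,0,0,-1,0,0,0.2,0,0,0,-1,0,0,0.3,0,0,0,-1,0,0,0.3,0,0,0,-1]'; python3 -m crank '[0,0,0.1,0,0,0,-1,0,0,0.1,0,0,0,-1]';python3 -m crank '[0,0,0.1,0,0,0,-1,0,0,0.1,0,0,0,-1]'
python3 - <<'E'
from h import *
s=grab_frame("side");o=get_obs();print(o["position"],o["contact_force"])
cv2.imwrite("pics/c6.png",crop(s,325,205,70,60,10)[:,:,::-1])
E
```

```text
clock: 6.8
position: [0.4818, -0.0808, 0.0718]
tool_rot: [0.996, -0.089, -0.002, 0.0]
contact_force: [0.0, -0.3, -1.4]
opening: 0.0288
clock: 7.0
position: [0.4818, -0.0808, 0.0707]
tool_rot: [0.996, -0.089, -0.002, 0.0]
contact_force: [1.4, -1.3, -1.1]
opening: 0.0285
clock: 7.2
position: [0.482, -0.0808, 0.0705]
tool_rot: [0.996, -0.089, -0.002, 0.001]
contact_force: [-2.8, -0.6, 10.3]
opening: 0.0285
[ 0.48205805 -0.08084185  0.07055734] [-2.17909275  0.63090102 11.17188491]
```

View pics/c6.png

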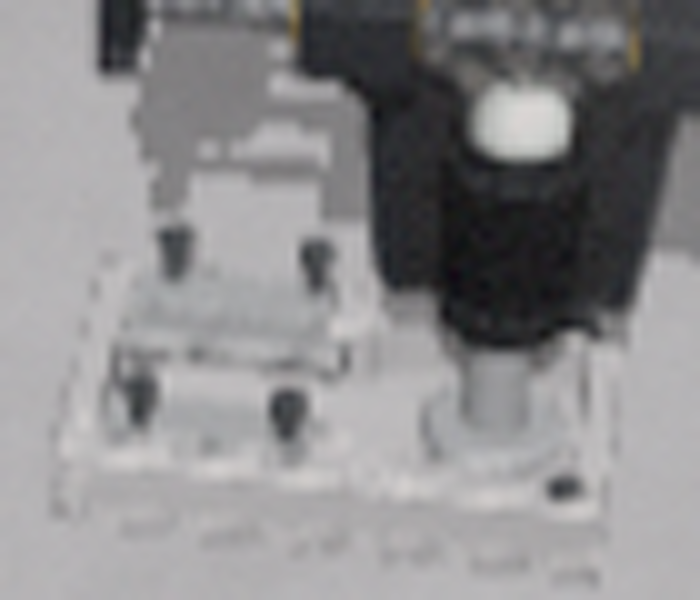

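The foot is down inside the pocket, with its left edge at crop 422, right edge at 575 and bottom at 475. Contact came at TCP z = 0.0705, which is the right height for the floor.

```bash
python3 - <<'E'
from h import *
p=np.array([.46406,-.07102]);
f=ray("side",325+49.8,205+41.7,.009)[:2]; neck=ray("side",325+49.5,205+40.5,.012)[:2]
for yaw in(-9.3,-10.2):
    a=np.radians(yaw);d=np.array([np.cos(a),np.sin(a)]);n=np.array([d[1],-d[0]])
    print(f,(f-p)@d,(f-p)@n,neck,(neck-p)@n)
print("tops",[ray("side",325+x/10,205+y/10,.036) for x,y in[(175,232),(317,243),(140,380),(288,395)]])
E
```

```text
[ 0.47888777 -0.08152665] 0.016330786278669737 0.00797232370554986 [ 0.47972535 -0.08203362] 0.008337269912162512
[ 0.47888777 -0.08152665] 0.016453995408249628 0.0077148273377283146 [ 0.47972535 -0.08203362] 0.008065458556760632
tops [array([ 0.54966074, -0.11435595,  0.036     ]), array([ 0.51826927, -0.1100052 ,  0.036     ]), array([ 0.55967924, -0.0612366 ,  0.036     ]), array([ 0.52837501, -0.05584702,  0.036     ])]
```

```bash
python3 -m crank '[0,-0.15,0,0,0,0,-1,0,-0.3,0,0,0,0,-1,0,-0.3,0,0,0,0,-1]'; python3 -m crank '[0.4,0,0,0,0,0,-1,0.8,0,0,0,0,0,-1,1.2,0,0,0,0,0,-1,1.6,0,0,0,0,0,-1,2,0,0,0,0,0,-1,2,0,0,0,0,0,-1]'; python3 -m crank '[0.3,0,0,0,0,0,-1,0.6,0,0,0,0,0,-1,0.9,0,0,0,0,0,-1,1,0,0,0,0,0,-1]'
```

```text
clock: 7.55
position: [0.4828, -0.078, 0.0707]
tool_rot: [0.996, -0.089, -0.002, 0.001]
contact_force: [0.3, -0.7, 1.9]
opening: 0.0285
clock: 8.15
position: [0.4961, -0.0805, 0.0703]
tool_rot: [0.996, -0.089, -0.008, 0.002]
contact_force: [-8.6, 1.0, 10.7]
opening: 0.0289
clock: 8.55
position: [0.4988, -0.081, 0.0702]
tool_rot: [0.996, -0.089, -0.016, 0.003]
contact_force: [-23.5, 4.7, 35.9]
opening: 0.0289
```

The slide is binding: drag on the foot pitches the tool, which presses the front edge of the foot down harder. I'll ease up, take out the tilt and slide with almost no downward load.

```bash
cat > tilt.py <<'E'
from h import *
from scipy.spatial.transform import Rotation as R
o=get_obs();Q=R.from_quat(o["tool_rot"]);a=np.radians(-10.2)
G=R.from_matrix(np.array([[np.cos(a),np.sin(a),0],[np.sin(a),-np.cos(a),0],[0,0,-1]]))
d=np.array([np.cos(a),np.sin(a)]);n=np.array([d[1],-d[0]]);f=o["contact_force"]
print("turn",np.degrees((Q.inv()*G).as_rotvec()).round(2),"pos",o["position"].round(4),"f along/off/z",(f[:2]@d).round(1),(f[:2]@n).round(1),f[2].round(1),"along,off",(o["position"][:2]-[.46406,-.07102])@d,(o["position"][:2]-[.46406,-.07102])@n,"op",o["opening"].round(4))
E
python3 -m crank '[-0.1,0,-0.05,0,0,0,-1,-0.2,0,-0.05,0,0,0,-1,-0.2,0,-0.05,0,0,0,-1]'; python3 tilt.py
```

```text
clock: 8.85
position: [0.497, -0.0806, 0.0706]
tool_rot: [0.996, -0.089, -0.016, 0.003]
contact_force: [-0.2, -0.6, -0.5]
opening: 0.0289Traceback (most recent call last):
  File "tilt.py", line 6, in <module>
    print("turn",np.degrees((Q.inv()*G).as_rotvec()).round(2),"pos",o["position"].round(4),"f along/off/z",(f[:2]@d).round(1),(f[:2]@n).round(1),f[2].round(1),"along,off",(o["position"][:2]-[.46406,-.07102])@d,(o["position"][:2]-[.46406,-.07102])@n,"op",o["opening"].round(4))
                                                                                                                                                                                                                                                              ^^^^^^^^^^^^^^^^^^
AttributeError: 'float' object has no attribute 'round'
```

```bash
sed -i 's/,"op".*$/)/' tilt.py; python3 tilt.py
```

```text
turn [0.45 1.77 0.02] pos [ 0.497  -0.0806  0.0706] f along/off/z -0.1 0.6 -0.5 along,off 0.03408024079877178 0.0035801346313582643
```

```bash
python3 -m crank '[0,0,-0.08,0.2,0.9,0,-1,0,0,-0.08,0.4,1.8,0,-1,0,0,-0.08,0.4,1.8,0,-1]'; python3 tilt.py; python3 -m crank '[0.2,0,0,0,0,0,-1,0.4,0,0,0,0,0,-1,0.6,0,0,0,0,0,-1,0.6,0,0,0,0,0,-1]'; python3 tilt.py
```

```text
clock: 9.15
position: [0.4966, -0.0808, 0.0713]
tool_rot: [0.996, -0.089, 0.0, 0.001]
contact_force: [-0.8, -0.1, -2.0]
opening: 0.0286
turn [ 0.06 -0.05  0.01] pos [ 0.4966 -0.0808  0.0713] f along/off/z -0.8 0.3 -2.0 along,off 0.03376395934389086 0.003843591698566716
clock: 9.55
position: [0.5031, -0.0818, 0.0713]
tool_rot: [0.996, -0.089, 0.001, 0.0]
contact_force: [-0.4, 0.3, -2.2]
opening: 0.0288
turn [ 0.05 -0.08  0.01] pos [ 0.5031 -0.0818  0.0713] f along/off/z -0.5 -0.2 -2.2 along,off 0.04035441942067855 0.0037398083075838406
```

```bash
python3 -m crank '[0.2,0,0.02,0,0,0,-1,0.5,0,0.02,0,0,0,-1,0.8,0,0.02,0,0,0,-1,1,0,0.02,0,0,0,-1]'; python3 tilt.py;  python3 -m crank '[0.3,0,0,0,0,0,-1,0.6,0,0,0,0,0,-1,0.9,0,0,0,0,0,-1,1.2,0,0,0,0,0,-1,1.2,0,0,0,0,0,-1]'; python3 tilt.py
```

```text
clock: 9.95
position: [0.5134, -0.0837, 0.0712]
tool_rot: [0.996, -0.089, 0.001, 0.0]
contact_force: [-0.5, -0.7, -0.7]
opening: 0.0289
turn [ 0.04 -0.1   0.01] pos [ 0.5134 -0.0837  0.0712] f along/off/z -0.4 0.8 -0.7 along,off 0.05076186003171438 0.0037253343623126064
clock: 10.45
position: [0.5257, -0.0859, 0.0712]
tool_rot: [0.996, -0.089, 0.001, 0.0]
contact_force: [-0.2, 0.9, -1.0]
opening: 0.0289
turn [ 0.04 -0.12 -0.  ] pos [ 0.5257 -0.0859  0.0712] f along/off/z -0.4 -0.9 -1.0 along,off 0.06327784595295989 0.003735149834638082
```

```bash
python3 -m crank '[0.3,0,0,0,0,0,-1,0.6,0,0,0,0,0,-1,0.9,0,0,0,0,0,-1,1.2,0,0,0,0,0,-1,1.4,0,0,0,0,0,-1]'; python3 tilt.py;  python3 -m crank '[0.1,0,0,0,0,0,-1,0.2,0,0,0,0,0,-1,0.3,0,0,0,0,0,-1,0.4,0,0,0,0,0,-1,0.4,0,0,0,0,0,-1]'; python3 tilt.py
```

```text
clock: 10.95
position: [0.5398, -0.0884, 0.0712]
tool_rot: [0.996, -0.089, 0.001, 0.0]
contact_force: [0.4, 0.4, -1.9]
opening: 0.0282
turn [ 0.03 -0.13 -0.  ] pos [ 0.5398 -0.0884  0.0712] f along/off/z 0.3 -0.4 -1.9 along,off 0.07763560461303798 0.0037065992089629334
clock: 11.45
position: [0.5439, -0.0892, 0.0713]
tool_rot: [0.996, -0.089, 0.001, 0.0]
contact_force: [0.9, -0.2, -2.0]
opening: 0.0286
turn [ 0.03 -0.15 -0.01] pos [ 0.5439 -0.0892  0.0713] f along/off/z 0.9 0.1 -2.0 along,off 0.08179722802578404 0.0037271972159442462
```

```bash
python3 -m crank '[0.1,0,0,0,0,0,-1,0.2,0,0,0,0,0,-1,0.2,0,0,0,0,0,-1]'; python3 tilt.py;  python3 -m crank '[0.1,0,0,0,0,0,-1,0.2,0,0,0,0,0,-1,0.2,0,0,0,0,0,-1]'; python3 tilt.py; python3 -m crank '[0.1,0,0,0,0,0,-1,0.2,0,0,0,0,0,-1,0.2,0,0,0,0,0,-1]'; python3 tilt.py
```

```text
clock: 11.75
position: [0.546, -0.0895, 0.0713]
tool_rot: [0.996, -0.089, 0.001, 0.0]
contact_force: [-0.1, 0.7, -1.8]
opening: 0.0288
turn [ 0.03 -0.15 -0.01] pos [ 0.546  -0.0895  0.0713] f along/off/z -0.2 -0.6 -1.8 along,off 0.08394454315850212 0.0037048355503181965
clock: 12.05
position: [0.5482, -0.0899, 0.0714]
tool_rot: [0.996, -0.089, 0.001, 0.0]
contact_force: [-0.1, -0.1, -0.9]
opening: 0.029
turn [ 0.03 -0.17 -0.01] pos [ 0.5482 -0.0899  0.0714] f along/off/z -0.1 0.1 -0.9 along,off 0.08615026926658637 0.003679063202387004
clock: 12.35
position: [0.5504, -0.0903, 0.0714]
tool_rot: [0.996, -0.089, 0.002, 0.0]
contact_force: [0.1, -0.2, -1.3]
opening: 0.0287
turn [ 0.02 -0.18 -0.02] pos [ 0.5504 -0.0903  0.0714] f along/off/z 0.1 0.2 -1.3 along,off 0.08834363152968627 0.0036731768408205063
```

```bash
python3 -m crank '[0.1,0,0,0,0,0,-1,0.2,0,0,0,0,0,-1,0.2,0,0,0,0,0,-1]'; python3 tilt.py;  python3 -m crank '[0.1,0,0,0,0,0,-1,0.2,0,0,0,0,0,-1,0.2,0,0,0,0,0,-1]'; python3 tilt.py
python3 - <<'E'
from h import *
s=grab_frame("side")
cv2.imwrite("pics/c7.png",crop(s,325,195,70,60,10)[:,:,::-1])
E
```

```text
clock: 12.65
position: [0.5517, -0.0906, 0.0712]
tool_rot: [0.996, -0.089, 0.001, 0.0]
contact_force: [-2.0, 1.0, -0.0]
opening: 0.0288
turn [ 0.04 -0.1  -0.02] pos [ 0.5517 -0.0906  0.0712] f along/off/z -2.2 -0.6 -0.0 along,off 0.08974935610975036 0.00372438112527409
clock: 12.95
position: [0.5523, -0.0907, 0.0709]
tool_rot: [0.996, -0.089, -0.001, 0.001]
contact_force: [-5.8, 1.6, 1.5]
opening: 0.0286
turn [ 0.07  0.09 -0.01] pos [ 0.5523 -0.0907  0.0709] f along/off/z -6.0 -0.5 1.5 along,off 0.09028216144768086 0.003755029351641269
```

View pics/c7.png

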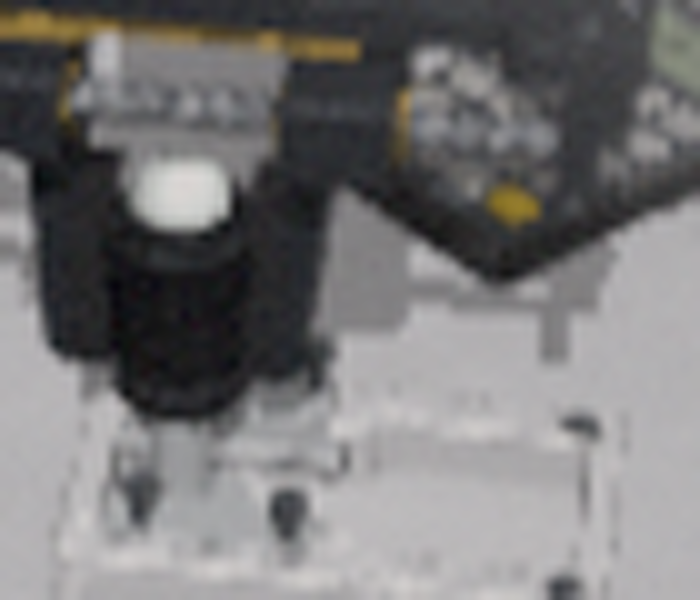

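The force rises only along the channel, to -6 N, with the TCP 0.0895 m along. The picture shows the neck between the rails near the stop end, around crop (187,470), so the head is home. I'll now pull up in small steps.

```bash
python3 -m crank '[0.02,0,-0.04,0,0,0,-1,0.02,0,-0.08,0,0,0,-1,0.02,0,-0.12,0,0,0,-1]'; python3 tilt.py; python3 -m crank '[0.03,0,-0.04,0,0,0,-1,0.03,0,-0.08,0,0,0,-1]'; python3 tilt.py
```

```text
clock: 13.3
position: [0.5521, -0.0907, 0.0718]
tool_rot: [0.996, -0.089, -0.001, 0.0]
contact_force: [-3.5, -0.0, -3.5]
opening: 0.0288
turn [ 0.07  0.13 -0.01] pos [ 0.5521 -0.0907  0.0718] f along/off/z -3.5 0.6 -3.5 along,off 0.0901167596317487 0.0037973762387799328
clock: 13.5
position: [0.552, -0.0907, 0.0722]
tool_rot: [0.996, -0.089, -0.002, 0.0]
contact_force: [-1.8, 0.1, -6.5]
opening: 0.029
turn [ 0.06  0.17 -0.01] pos [ 0.552  -0.0907  0.0722] f along/off/z -1.8 0.2 -6.5 along,off 0.09008823014737997 0.0038093648460589677
```

```bash
python3 -m crank '[0.03,0,-0.04,0,0,0,-1,0.03,0,-0.08,0,0,0,-1]'; python3 tilt.py
```

```text
clock: 13.7
position: [0.552, -0.0907, 0.0726]
tool_rot: [0.996, -0.089, -0.002, 0.0]
contact_force: [-1.7, 0.4, -9.5]
opening: 0.0291
turn [ 0.06  0.21 -0.01] pos [ 0.552  -0.0907  0.0726] f along/off/z -1.8 -0.1 -9.5 along,off 0.09005246784875211 0.0037961934951857347
```

```bash
python3 -m crank '[0.04,0,-0.04,0,0,0,-1,0.04,0,-0.08,0,0,0,-1]'; python3 tilt.py
```

```text
clock: 13.9
position: [0.552, -0.0907, 0.0729]
tool_rot: [0.996, -0.089, -0.002, 0.0]
contact_force: [-1.6, 0.4, -13.7]
opening: 0.0287
turn [ 0.05  0.26 -0.01] pos [ 0.552  -0.0907  0.0729] f along/off/z -1.6 -0.1 -13.7 along,off 0.0900661157414542 0.003821855631821983
```

```bash
python3 -m crank '[0.04,0,-0.06,0,0,0,-1]'; python3 tilt.py
```

```text
clock: 14.0
position: [0.552, -0.0907, 0.0729]
tool_rot: [0.996, -0.089, -0.003, 0.0]
contact_force: [-1.2, 1.0, -15.6]
opening: 0.0286
turn [0.04 0.31 0.  ] pos [ 0.552  -0.0907  0.0729] f along/off/z -1.4 -0.7 -15.6 along,off 0.09005397115805588 0.0038044416206840927
```

```bash
python3 -m crank '[0.04,0,-0.05,0,0,0,-1,0.04,0,-0.05,0,0,0,-1]'; python3 tilt.py
```

```text
clock: 14.2
position: [0.5521, -0.0908, 0.073]
tool_rot: [0.996, -0.089, -0.003, 0.0]
contact_force: [-1.1, 1.5, -15.1]
opening: 0.0291
turn [ 0.03  0.35 -0.01] pos [ 0.5521 -0.0908  0.073 ] f along/off/z -1.3 -1.2 -15.1 along,off 0.09012132524514888 0.0038398522753680902
```

```bash
python3 -m crank '[0.04,0,-0.05,0,0,0,-1,0.04,0,-0.05,0,0,0,-1]'; python3 tilt.py
```

```text
clock: 14.4
position: [0.5521, -0.0908, 0.0732]
tool_rot: [0.996, -0.089, -0.003, -0.0]
contact_force: [-1.4, 1.2, -18.0]
opening: 0.0284
turn [ 0.03  0.4  -0.01] pos [ 0.5521 -0.0908  0.0732] f along/off/z -1.6 -1.0 -18.0 along,off 0.0901443967297153 0.0038939622052901186
```

```bash
python3 -m crank '[0.04,0,-0.05,0,0,0,-1,0.04,0,-0.05,0,0,0,-1]'; python3 tilt.py
```

```text
clock: 14.6
position: [0.5521, -0.0908, 0.0733]
tool_rot: [0.996, -0.089, -0.004, -0.0]
contact_force: [-1.0, 0.5, -18.5]
opening: 0.0286
turn [ 0.03  0.45 -0.01] pos [ 0.5521 -0.0908  0.0733] f along/off/z -1.1 -0.3 -18.5 along,off 0.09014847960285755 0.0039013676794283215
```

```bash
python3 -m crank '[0.02,0,-0.02,0,0,0,-1]'; python3 tilt.py
```

```text
clock: 14.7
position: [0.5521, -0.0908, 0.0733]
tool_rot: [0.996, -0.089, -0.004, -0.0]
contact_force: [-0.6, 2.3, -18.8]
opening: 0.0288
turn [ 0.03  0.47 -0.  ] pos [ 0.5521 -0.0908  0.0733] f along/off/z -1.0 -2.1 -18.8 along,off 0.09012922427089172 0.0039015323181576557
```

```bash
python3 -m crank '[0.02,0,0.02,0,0,0,-1,0.02,0,0.02,0,0,0,-1]'; python3 tilt.py
```

```text
clock: 14.9
position: [0.5522, -0.0908, 0.0732]
tool_rot: [0.996, -0.089, -0.004, -0.0]
contact_force: [-2.2, 1.0, -17.2]
opening: 0.0285
turn [ 0.03  0.48 -0.  ] pos [ 0.5522 -0.0908  0.0732] f along/off/z -2.4 -0.6 -17.2 along,off 0.09025279478621001 0.0038601899075643843
```

```bash
python3 -m crank '[0,0,0.03,0,0,0,-1,0,0,0.03,0,0,0,-1]'; python3 tilt.py
```

```text
clock: 15.1
position: [0.5522, -0.0908, 0.0731]
tool_rot: [0.996, -0.089, -0.004, -0.0]
contact_force: [-2.4, 1.7, -14.6]
opening: 0.0292
turn [ 0.04  0.48 -0.  ] pos [ 0.5522 -0.0908  0.0731] f along/off/z -2.7 -1.2 -14.6 along,off 0.09026868452345191 0.0038476359975753403
```

Now I'll hold here for 0.7 s, which is about 13 N net of the head's weight.

```bash
python3 -m crank '[0,0,0.01,0,0,0,-1,0,0,0.01,0,0,0,-1,0,0,0.01,0,0,0,-1,0,0,0.01,0,0,0,-1]'; python3 tilt.py;  python3 -m crank '[0,0,0,0,0,0,-1,0,0,0,0,0,0,-1,0,0,0,0,0,0,-1]'; python3 tilt.py
```

```text
clock: 15.5
position: [0.5522, -0.0908, 0.073]
tool_rot: [0.996, -0.089, -0.004, -0.0]
contact_force: [-2.4, 1.1, -13.5]
opening: 0.0286
turn [ 0.04  0.48 -0.  ] pos [ 0.5522 -0.0908  0.073 ] f along/off/z -2.5 -0.7 -13.5 along,off 0.09030035101194471 0.003871710372402427
clock: 15.8
position: [0.5522, -0.0908, 0.073]
tool_rot: [0.996, -0.089, -0.004, -0.0]
contact_force: [-1.9, 1.7, -13.5]
opening: 0.0289
turn [ 0.04  0.48 -0.  ] pos [ 0.5522 -0.0908  0.073 ] f along/off/z -2.2 -1.4 -13.5 along,off 0.09028158998225172 0.003830863235890475
```

The hold was steady at 13.5 N and the head is caught. Now I'll lower it.

```bash
python3 -m crank '[0.02,0,0.05,0,0.2,0,-1,0.02,0,0.1,0,0.4,0,-1,0.02,0,0.15,0,0.5,0,-1,0.02,0,0.18,0,0.5,0,-1,0.02,0,0.2,0,0.5,0,-1,0.02,0,0.2,0,0.5,0,-1]'; python3 tilt.py;
```

```text
clock: 16.4
position: [0.5522, -0.0908, 0.0721]
tool_rot: [0.996, -0.089, -0.0, 0.001]
contact_force: [-6.7, 0.8, -0.2]
opening: 0.0291
turn [ 0.09 -0.    0.  ] pos [ 0.5522 -0.0908  0.0721] f along/off/z -6.7 0.4 -0.2 along,off 0.09026856086178582 0.0038386399363421245
```

```bash
python3 -m crank '[-0.01,0,0.05,0,0,0,-1,-0.01,0,0.08,0,0,0,-1,-0.01,0,0.08,0,0,0,-1]'; python3 tilt.py;python3 -m crank '[0.01,0,0.04,0,0,0,-1,0.01,0,0.04,0,0,0,-1]'; python3 tilt.py
```

```text
clock: 16.7
position: [0.5522, -0.0908, 0.0722]
tool_rot: [0.996, -0.089, 0.0, 0.001]
contact_force: [-5.5, 1.8, -3.4]
opening: 0.0293
turn [ 0.12 -0.02  0.  ] pos [ 0.5522 -0.0908  0.0722] f along/off/z -5.7 -0.8 -3.4 along,off 0.09021162153394276 0.0038445401176049796
clock: 16.9
position: [0.5521, -0.0907, 0.0723]
tool_rot: [0.996, -0.089, -0.0, 0.001]
contact_force: [-4.7, 1.2, -6.4]
opening: 0.029
turn [ 0.14 -0.01  0.01] pos [ 0.5521 -0.0907  0.0723] f along/off/z -4.9 -0.3 -6.4 along,off 0.09015410428916112 0.003804520787704533
```

```bash
python3 -m crank '[-0.02,0,0.1,0,0,0,-1,-0.02,0,0.2,0,0,0,-1,-0.02,0,0.2,0,0,0,-1,-0.02,0,0.2,0,0,0,-1]'; python3 tilt.py
```

```text
clock: 17.3
position: [0.5522, -0.0907, 0.0715]
tool_rot: [0.996, -0.089, 0.0, 0.002]
contact_force: [-6.1, 0.8, -0.3]
opening: 0.0288
turn [ 0.18 -0.05  0.01] pos [ 0.5522 -0.0907  0.0715] f along/off/z -6.2 0.3 -0.3 along,off 0.0902359001625572 0.0037752871273529698
```

```bash
python3 -m crank '[-0.05,0,0.1,0.1,0,0,-1,-0.05,0,0.18,0.2,0,0,-1,-0.05,0,0.18,0.2,0,0,-1,-0.05,0,0.18,0.2,0,0,-1]'; python3 tilt.py
```

```text
clock: 17.7
position: [0.5521, -0.0908, 0.071]
tool_rot: [0.996, -0.089, 0.001, 0.0]
contact_force: [-6.1, 0.9, 0.9]
opening: 0.0287
turn [ 0.02 -0.11 -0.  ] pos [ 0.5521 -0.0908  0.071 ] f along/off/z -6.2 0.2 0.9 along,off 0.09017869935604299 0.0038752767878050347
```

```bash
python3 -m crank '[-0.04,0,0.08,0,0,0,-1,-0.04,0,0.12,0,0,0,-1,-0.04,0,0.12,0,0,0,-1]'; python3 tilt.py
```

```text
clock: 18.0
position: [0.5521, -0.0908, 0.0711]
tool_rot: [0.996, -0.089, 0.001, 0.001]
contact_force: [-6.6, 0.9, -0.2]
opening: 0.0287
turn [ 0.06 -0.15  0.  ] pos [ 0.5521 -0.0908  0.0711] f along/off/z -6.7 0.2 -0.2 along,off 0.09012035649940144 0.0038905923093338238
```

```bash
python3 -m crank '[-0.1,0,0.1,0,0,0,-1,-0.1,0,0.15,0,0,0,-1,-0.1,0,0.15,0,0,0,-1]'; python3 tilt.py;  python3 -m crank '[-0.03,0,0.1,0,0,0,-1,-0.03,0,0.15,0,0,0,-1,-0.03,0,0.15,0,0,0,-1]'; python3 tilt.py
```

```text
clock: 18.3
position: [0.5519, -0.0908, 0.0708]
tool_rot: [0.996, -0.089, 0.002, 0.001]
contact_force: [-6.6, 1.0, -0.1]
opening: 0.0287
turn [ 0.08 -0.25 -0.01] pos [ 0.5519 -0.0908  0.0708] f along/off/z -6.7 0.2 -0.1 along,off 0.08994193882563987 0.003896075357202868
clock: 18.6
position: [0.5519, -0.0908, 0.0703]
tool_rot: [0.996, -0.089, 0.002, 0.001]
contact_force: [-6.6, 1.9, 2.3]
opening: 0.0289
turn [ 0.12 -0.29 -0.  ] pos [ 0.5519 -0.0908  0.0703] f along/off/z -6.9 -0.7 2.3 along,off 0.08996331921188255 0.003871667522177179
```

```bash
python3 -m crank '[0,0,0.06,0,-0.1,0,-1,0,0,0.1,0,-0.2,0,-1,0,0,0.1,0,-0.2,0,-1]'; python3 tilt.py
```

```text
clock: 18.9
position: [0.5522, -0.0908, 0.0704]
tool_rot: [0.996, -0.089, 0.001, 0.001]
contact_force: [-6.3, 2.2, 2.1]
opening: 0.0292
turn [ 0.15 -0.11 -0.01] pos [ 0.5522 -0.0908  0.0704] f along/off/z -6.6 -1.0 2.1 along,off 0.09020424812570636 0.0038339650090885883
```

```bash
python3 -m crank '[0,0,0,0,0,0,-0.3,0,0,0,0,0,0,-0.2,0,0,0,0,0,0,0,0,0,0,0,0,0,0.3,0,0,0,0,0,0,0.5,0,0,0,0,0,0,0.5]'; python3 -m crank '[0,0,-0.5,0,0,0,0.5,0,0,-2,0,0,0,0.5,0,0,-5,0,0,0,0.5,0,0,-8,0,0,0,0.5,0,0,-12,0,0,0,0.5,-2,-4,-13,0,0,0,0.5,-4,-8,-13,0,0,0,0.5,-6,-12,-13,0,0,0,0.5,-7,-16,-13,0,0,0,0.5,-8,-20,-13,0,0,0,0.5,-8,-22,-13,0,0,0,0.5,-8,-22,-13,0,0,0,0.5]'
python3 - <<'E'
from h import *
s=grab_frame("side");t=grab_frame("top");cv2.imwrite("pics/s9.png",s[:,:,::-1]);cv2.imwrite("pics/t9.png",t[:,:,::-1])
cv2.imwrite("pics/c8.png",np.hstack([crop(s,325,195,66,80,6),crop(t,320,215,66,80,6)])[:,:,::-1])
E
```

```text
clock: 19.5
position: [0.5525, -0.0908, 0.0705]
tool_rot: [0.996, -0.089, 0.001, 0.001]
contact_force: [-0.0, 0.4, 0.4]
opening: 0.0648
clock: 20.7
position: [0.5124, 0.1444, 0.2013]
tool_rot: [0.996, -0.086, 0.002, 0.0]
contact_force: [-0.0, -0.4, -0.2]
opening: 0.0661
```

View pics/c8.png

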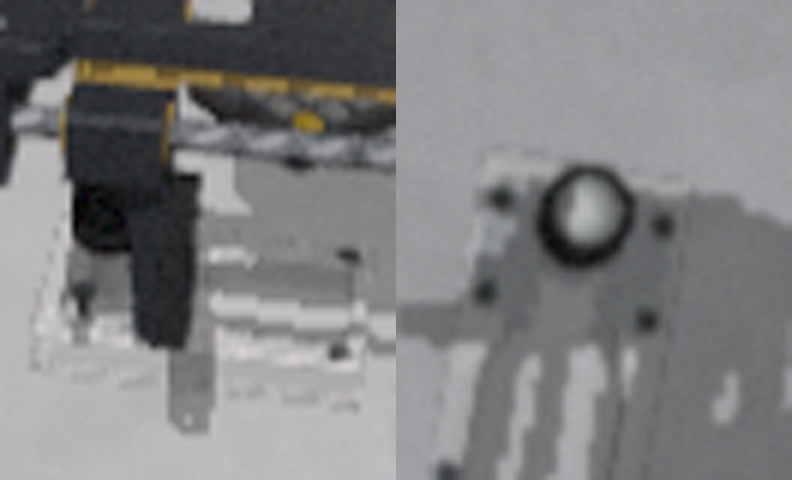

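The side view is partly blocked by the gripper. In the top view the head stands upright between the rail screws near the stop, with its rim centred at crop (586,217).

```bash
python3 - <<'E'
from h import *
a=np.radians(-10.2);d=np.array([np.cos(a),np.sin(a)]);n=np.array([d[1],-d[0]])
r=ray("top",320+190/6,215+217/6,.09)[:2];T=lambda x,y:ray("top",320+(x-396)/6,215+y/6,.036)[:2]
sc=np.mean([T(502,198),T(484,290),T(664,225),T(648,320)],0)
print("head base x (expect 34):",1000*(r-sc)@d+25,"off",1000*(r-sc)@n)
A=cv2.imread("pics/top0.png").astype(int);B=cv2.imread("pics/t9.png").astype(int)
for nm,(u,v,w,h) in dict(calc=(395,270,70,75),puck=(370,160,35,35),glue=(410,198,35,35)).items():print(nm,abs(A-B)[v:v+h,u:u+w].mean())
E
```

```text
head base x (expect 34): 32.14236992437862 off -0.26379744357605167
calc 16.73879365079365
puck 17.99591836734694
glue 18.12816326530612
```

The top view gives base x of about 32–33 mm against the 34 mm expected, which is within pixel error. The last felt state was a firm press on the stop. I'll check that the bystanders haven't moved and take one clear look.

```bash
python3 -m crank '[-3,-4,-4,0,0,0,0.5,-6,-6,-8,0,0,0,0.5,-8,-6,-12,0,0,0,0.5,-8,-6,-12,0,0,0,0.5]'
python3 - <<'E'
from h import *
s=grab_frame("side");t=grab_frame("top")[:,:,::-1]
A=cv2.imread("pics/top0.png");S0=cv2.imread("pics/side0.png");s=s[:,:,::-1]
for I0,I1,D in((A,t,dict(calc=(395,270,70,75),puck=(372,162,32,30),glue=(412,200,30,30))),(S0,s,dict(calc=(352,190,62,36),puck=(260,214,28,22),glue=(298,174,24,44)))):
  for nm,(u,v,w,h) in D.items():
    m=cv2.matchTemplate(np.ascontiguousarray(I1[v-6:v+h+6,u-6:u+w+6]),np.ascontiguousarray(I0[v:v+h,u:u+w]),cv2.TM_CCOEFF_NORMED);_,q,_,l=cv2.minMaxLoc(m);print(nm,l[0]-6,l[1]-6,round(q,3))
cv2.imwrite("pics/c9.png",np.hstack([crop(s,325,195,66,80,6),crop(t,320,215,66,80,6)]))
E
```

```text
clock: 21.2
position: [0.4437, 0.2151, 0.3245]
tool_rot: [0.996, -0.088, 0.004, 0.0]
contact_force: [0.5, -0.1, -0.2]
opening: 0.066
calc 0 0 0.884
puck 0 0 0.999
glue 0 0 0.998
calc 0 0 0.774
puck 0 0 0.999
glue 0 0 0.998
```

View pics/c9.png

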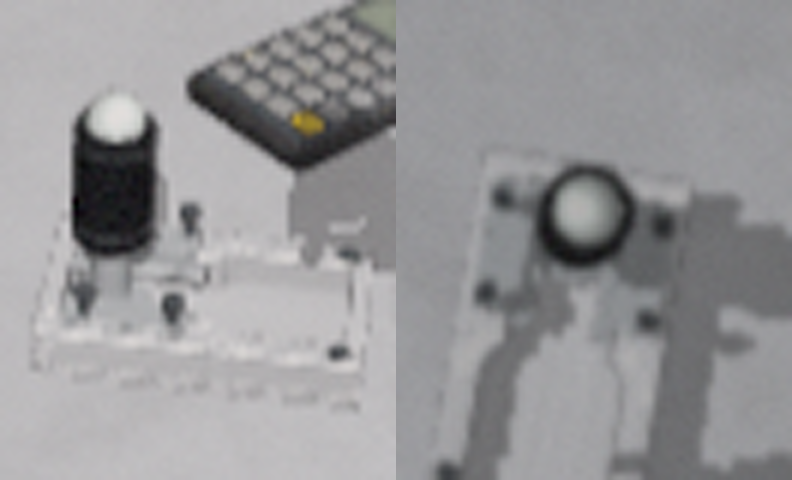

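```bash
python3 - <<'E'
from h import *
a=np.radians(-9.8);d=np.array([np.cos(a),np.sin(a)]);p=np.array([.46406,-.07102])
for x,y,z in((114,140,.084),(114,234,.034),(113,270,.02)):
    r=ray("side",325+x/6,195+y/6,z)[:2];print(r,1000*(r-p)@d-75.8+25)
E
```

```text
[ 0.54941445 -0.08450108] 35.603559860844015
[ 0.54718961 -0.09558069] 35.29703761473998
[ 0.54726923 -0.09205239] 34.774946797070385
```

The side view gives base x of about 35 mm and the top view about 32–33 mm, which together bracket 34. The head is upright, home and standing free, so I'm handing in.

```bash
python3 -c "from rig import *; print(finish_job())"
```

```text
the job is handed in; nothing more can be done
None
```

The light sensor head is in the base, home against the end stop, and it held when I pulled it up. I set it in the pocket, slid it under the rails to the stop, did the pull test, lowered it, let go and handed in at about 21 s.

**Slide:** The first attempt bound on the floor, with about 24 N along the channel and 36 N upward. I backed off, took out the tilt and slid it with the foot about 0.5–1 mm clear of the floor, so the foot was not quite on the floor during the slide. It reached the stop with about 6 N of contact force.

**Pull test:** The head caught on the rails as the force rose. The wrist reading, which includes the head's weight, overshot the 13 N target to at most 18.8 N, below the 20 N limit. I eased it back and held 13.5 N for about 0.7 s, keeping the head home, then lowered it. Lowering was sluggish and took several corrections, but the last reading showed the head resting on the floor with an upward force of about 2 N.

**Last checks:**
- **Position:** The top camera puts the head at about 32–33 mm along the base and the side camera at about 35 mm, against 34 mm expected. They disagree by 2–3 mm, within calibration and pixel error. The firmer evidence is about 6 N of press on the stop just before release.
- **Other objects:** The calculator, puck and glue stick match their first pictures with no shift. The calculator's match was weaker (0.77–0.88), probably because of shadow from the arm.
- **Robot:** The arm is clear and touching nothing.

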